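# Check a snack tin under the height bar

### The job

Press the brass lid of the blue snack tin fully home, then slide the tin along the table, lengthwise, under the yellow height bar until its end meets the red stop, and hold it there with a light steady push of about 10 N for a second. Then let go and leave it there, under the bar and square to the stop; do not force the tin against the bar, ram the stop or dent the lid, and leave everything else on the table as it stands.

Things in the scene. Friction and masses are not known exactly. Their poses are not given: they have to be found in the camera images.
- tin: Blue rectangular snack tin with a white band and a brass press-in lid, standing on the table: body 130 long (its x) x 64 wide (its y) x 44 high, 0.25 to 0.5 kg. Origin: centre of its underside, z up. Sliding drag on the table about 2 to 4 N. With the lid home the tin is 50 high all over. It is graspable across its 64 width on the blue body, best near its rear end.
- lid_height (a joint): How far the brass lid stands proud of its home position, in m: 0 = home; 5 to 10 mm at the start, so that the tin cannot pass the bar. The lid keeps level, is held by about 6 N of friction all the way down, stays where it is left, and then meets the rigid tin body.
- lid: The brass lid, a plate 126 x 60 x 6 on the tin. Origin: centre of its underside, 44 above the table when home; its flat top face is 6 higher (50 when home). Pressing it with more than 35 N dents it.
- gauge: Fixed height gauge on the table. Origin: on the table, midway under the bar. Its x axis is the direction in which the tin is pushed, its y axis runs along the bar. Two dark steel posts (16 wide, 18 deep) carry the bar, 84 apart between their inner faces, at y = +-42 to +-58; low rails 10 high run from the posts to the stop outside that gap. In between, the bare table is the floor.
- bar: Yellow bridge bar of the gauge, 116 long, 18 deep (gauge x -9 to +9); its underside is 53 and its top 65 above the table. Origin and axes as the gauge. Over 12 N on it is forcing. A tin that rests on the stop has its centre at gauge x -7 to +7 and some 50 of its rear still outside the bar.
- stop: Dark bracket of the gauge (gauge x +88 to +104, 36 high) that carries the red stop: a rigid pad 70 wide, 34 high, 14 thick on two screws, between bar and bracket. The pad is set anew each time: its flat face is somewhere from gauge x +58 to +72, found exactly only by touch. Origin and axes as the gauge. Hold with 3 to 18 N for at least 0.6 s; over 25 N is ramming.
- tall_tin: Green tin with a steel lid, 120 x 64 x 68 high, too tall for the bar; stands beside the blue tin, on either side. Leave it alone. Origin: centre of its underside.
- cup0: Gold drinking cup, 74 across the rim, 92 high, on the table; a bystander. Origin: centre of its underside.
- cup1: Gold drinking cup, 74 across the rim, 92 high, on the table; a bystander. Origin: centre of its underside.
- cup2: Gold drinking cup, 74 across the rim, 92 high, on the table; a bystander. Origin: centre of its underside.
- juice: Orange juice bottle, 72 across, 220 high; a bystander. Origin: centre of its underside.
- water: Green water bottle, 68 across, 230 high; a bystander. Origin: centre of its underside.
- spoon: Spoon lying on the table; a bystander. Origin: under its middle.
There are look-alikes about, which are no part of the job. Leave any orange look-alike of the gauge alone.

How it is judged:
By the outcome, as a careful person would: the job done as asked, in the order asked, and still so for the second after the job is handed in, with the robot touching nothing.
It also fails if it takes over 64 s, if anything falls off the work surface, if the arm or the gripper's body presses on something with over 40 N, if the wrist force passes 120 N, or if a joint passes its speed limit or range.

### The arm

A 7-joint arm with a two-finger parallel gripper is mounted at the origin on the work surface. World frame = base frame: x ahead of the robot, y to its left, z up, the work surface at z = 0. Lengths are in mm, angles in rad, forces in N, time in s.
With the tool pointing down it reaches from about 400 to 900 mm from the base axis. Payload 5.5 kg.
Tool frame: the origin (TCP) lies midway between the tips of the shut fingers; the grasp point (between the pads) lies 19 mm behind it (env.pinch_z is the distance from the TCP to the grasp point, in mm); z points along the fingers, y is the direction in which the jaws open and shut (so a half turn about z gives the same grasp; the last joint's range is limited). The gripper opens to 85 mm and grips with 20 to 120 N. Pads are 22 mm wide; open, the fingers measure 114 mm over their backs; the gripper's body (76 mm by 85 mm) begins 54 mm behind the grasp point. The pads swing forward as they close: fully open they stand 13 mm farther back than shut.
Start: joints at [0.263, 0.501, -0.427, 1.55, 0.221, 1.138, -0.21], TCP at [650, 0.037, 231.31] pointing down, gripper open.
Joint ranges: [-2.88, 2.88], [-0.31, 2.03], [-1.54, 1.56], [0.2, 2.42], [-1.41, 4.55], [0.19, 2.02], [-2.57, 2.57]. Speed limits (rad/s): [2.57, 2.57, 3.14, 3.14, 3.14, 3.14, 3.14].

### API

Orientations are given as a rotation vector (axis times angle).
In Python, from workcell import sensors, camera, calibration, workorder, env gives the robot as it stands.
- The arm moves only by the tool move_arm, never from a script. Its argument "motion" is a list of rows, each a list of 6 numbers: the shift along the tool's x, y, z in cm, then the turn, a rotation vector about the tool's x, y, z in degrees. A call has 1 to 5 rows; each row shifts and turns the pose as measured when the row begins, along the tool's axes as they then stand; what a row does not reach is not made up. A row lasts 1/8 s, in which the tool goes at most 62.5 mm and 10.7 degrees, less where a joint would pass 70% of its speed; a pose out of reach is approached as far as the arm can. A call with a gripper value outside its range is refused whole. "grip" is the opening, from 0 (shut) to 1 (fully open), set as the call begins (left out, the last holds). The fingers move at their own pace and stop on an object; the grip force is fixed at half the most. Time passes only in rows, so rows that do not move let the fingers close. It gives the time, the measured TCP pose, the force and the opening at its end, in the units of the state.
- sensors.read_state(): the state, without advancing time (a new reading comes with each control period).
- camera(name): name is "scene" or "side" or "wrist"; returns the picture (400x640x3 uint8, red, green, blue); there is no depth.
- calibration(name): a dict with "mtx" (3x3 intrinsics, pixels), "R" (3x3) and "t" (3): a world point X has camera coordinates R X + t. Camera axes: x right, y down, z forward; pixel columns grow to the right and rows downward; lengths in mm; the calibration is good to about 2 mm. A picture is of the moment at which its call begins: read the wrist's pose just before it. calibration takes no time and is no camera call; for the wrist camera it gives the pose at the moment of the call.
- workorder.close_job(): hands the job in, once; it reports no verdict.
The state is a dict: "time": time; "qpos": joint angles; "joint_velocities": joint speeds; "effort": joint torques, N m; "tool_pos": TCP position; "orientation": TCP orientation; "ft_force": force on the tool from outside, world axes, zero at the start; "wrist_torque": the same for the moment, N m; "opening": finger opening in mm.
Only numpy, scipy, OpenCV 4.12 (cv2) and the standard library are available. Lean on these libraries where they do the work, as an engineer would, in place of code of your own. Each camera call takes 0.05 s, during which the arm holds its last target. There are 200 camera calls.

## Working session

There is one attempt and no reset: what is moved stays moved. The work goes in short steps, Python scripts to look and compute and a tool call to move; the robot and the scene stay as the last step left them, time stands still between calls to the robot, and variables do not carry over. Pictures are saved under pics/ and viewed, on a budget of 10 in all, crops included, one or two more only if the job needs it, and the job is handed in when it is done.

Besides the shell and the picture viewer there is one more tool, called after ">>>" as name(argument=value, ...), one argument or row to a line, values as JSON. move_arm: Moves the arm, as the interface text tells. Its arguments: {"type":"object","properties":{"motion":{"type":"array","items":{"type":"array","items":{"type":"number"}}},"grip":{"type":"number"}},"required":["motion"]}

```bash
mkdir -p pics; ls; python3 - <<'E'
from workcell import sensors,camera,calibration,env
import cv2,numpy as np
s=sensors.read_state();print(s)
for n in("scene","side","wrist"):
    c=calibration(n);im=camera(n);cv2.imwrite(f"pics/{n}0.png",im[:,:,::-1])
    print(n,np.round(c["mtx"],1).tolist(),np.round(-c["R"].T@c["t"],0))
a=cv2.imread("pics/scene0.png");b=cv2.imread("pics/side0.png")
E
```

```text
pics
{'time': 0.0, 'qpos': array([ 0.26322524,  0.50187931, -0.42681138,  1.55145802,  0.22080605,
        1.13833971, -0.21028959]), 'joint_velocities': array([-0.00121168,  0.0009287 ,  0.00116596,  0.00131456, -0.00093759,
       -0.00105748, -0.00019128]), 'effort': array([ 1.57038257e-04, -5.69523740e+01, -5.81651285e+00, -2.80938792e+01,
        1.07328620e-02,  1.20940185e-02,  1.30241034e-05]), 'tool_pos': array([ 6.49284431e+02, -5.18557445e-02,  2.30238100e+02]), 'orientation': array([-2.22032746e+00, -2.22046484e+00,  2.16647647e-03]), 'ft_force': array([-0.05743517, -0.0175516 ,  0.718028  ]), 'wrist_torque': array([ 0.02241463, -0.06171774, -0.00499982]), 'opening': 85.70429382948626}
scene [[386.6, 0.0, 323.3], [0.0, 386.6, 192.7], [0.0, 0.0, 1.0]] [1103. -175.  936.]
side [[427.9, 0.0, 318.0], [0.0, 427.9, 195.7], [0.0, 0.0, 1.0]] [-153. -855.  934.]
wrist [[332.2, 0.0, 317.5], [0.0, 332.2, 203.2], [0.0, 0.0, 1.0]] [649.  70. 372.]
```

View pics/scene0.png

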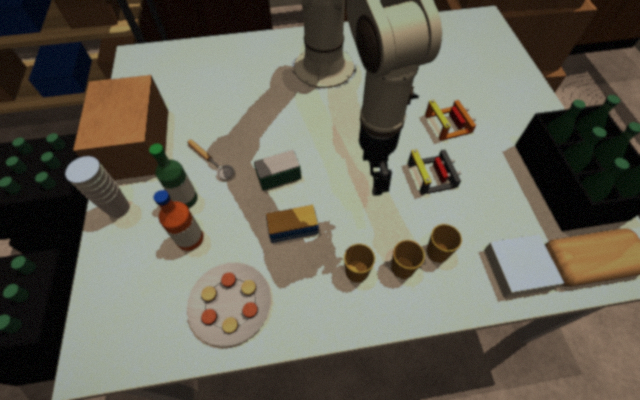

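View pics/side0.png

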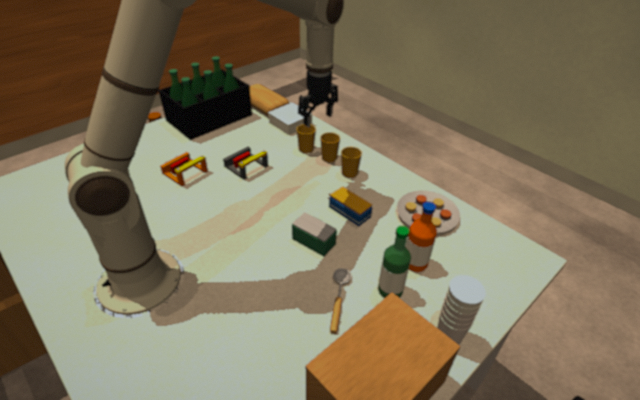

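The scene view shows the blue tin with its brass lid at about (292,222), the green tall tin at (278,170) and the real, dark gauge with its yellow bar at (418,170) and red stop at (445,168). The orange look-alike is at (450,118). In the side view the tin is at (350,205) and the gauge at (247,160).

```bash
cat > h.py <<'E'
import numpy as np,cv2
from workcell import calibration
def ray(c,p):
    d=c["R"].T@np.linalg.inv(c["mtx"])@np.array([p[0],p[1],1.]);return -c["R"].T@c["t"],d/np.linalg.norm(d)
def onplane(c,p,z):
    o,d=ray(c,p);return o+d*(z-o[2])/d[2]
def tri(c1,p1,c2,p2):
    o1,d1=ray(c1,p1);o2,d2=ray(c2,p2)
    s=np.linalg.lstsq(np.c_[d1,-d2],o2-o1,rcond=None)[0];a=o1+s[0]*d1;b=o2+s[1]*d2
    return (a+b)/2,np.linalg.norm(a-b)
def proj(c,X):
    q=c["mtx"]@(c["R"]@np.asarray(X,float)+c["t"]);return q[:2]/q[2]
E
python3 - <<'E'
from h import *
C={n:calibration(n) for n in("scene","side")}
boxes={"scene":{"tin":(255,195,330,245),"gauge":(400,145,470,198)},"side":{"tin":(320,180,380,225),"gauge":(215,140,275,185)}}
z={"tin":57,"gauge":65}
out=[]
for n in C:
    im=cv2.imread(f"pics/{n}0.png");hsv=cv2.cvtColor(im,cv2.COLOR_BGR2HSV)
    for k,(x0,y0,x1,y1) in boxes[n].items():
        h=hsv[y0:y1,x0:x1]
        m=cv2.inRange(h,(14,110,60),(35,255,255))
        if k=="gauge": m=cv2.inRange(h,(21,110,60),(35,255,255))
        cs=max(cv2.findContours(m,0,2)[0],key=cv2.contourArea)
        r=cv2.minAreaRect(cs);c=np.array(r[0])+(x0,y0);b=cv2.boxPoints(r)+(x0,y0)
        print(n,k,"c",c.round(1),np.round(r[1],1),"plane",onplane(C[n],c,z[k]).round(0),[onplane(C[n],p,z[k]).round(0)[:2].tolist() for p in b])
        vis=im[y0:y1,x0:x1].copy(); cv2.drawContours(vis,[cs],-1,(255,0,255),1) if 0 else 0
        out.append(cv2.resize(np.vstack([vis]),(400,300),interpolation=cv2.INTER_CUBIC))
        C[n][k]=c
for k in z: print(k,tri(C["scene"],C["scene"][k],C["side"],C["side"][k]))
cv2.imwrite("pics/crop0.png",np.vstack([np.hstack(out[:2]),np.hstack(out[2:])]))
E
```

```text
scene tin c [291.  218.7] [21.2 49.4] plane [ 624. -187.   57.] [[596.0, -252.0], [589.0, -123.0], [651.0, -122.0], [658.0, -247.0]]
scene gauge c [421.1 166.5] [35.7  8.2] plane [525. 188.  65.] [[470.0, 172.0], [462.0, 197.0], [577.0, 203.0], [584.0, 180.0]]
side tin c [350.6 199.3] [40.7 15.5] plane [ 620. -191.   57.] [[584.0, -133.0], [650.0, -102.0], [657.0, -248.0], [593.0, -272.0]]
side gauge c [252.1 157.8] [ 6.4 29.9] plane [515. 183.  65.] [[462.0, 195.0], [582.0, 206.0], [569.0, 171.0], [451.0, 162.0]]
tin (array([ 622.95660629, -187.54998871,   53.88335218]), np.float64(2.259679924124957))
gauge (array([520.11200879, 191.23455883,  58.07504079]), np.float64(0.15001909812677858))
```

View pics/crop0.png

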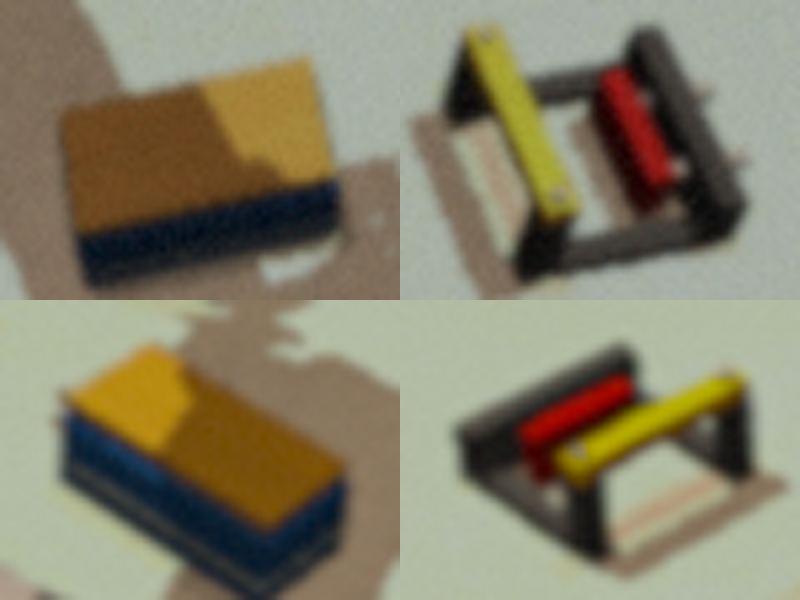

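The crops confirm the tin's long axis is at about 93° in the world. The gauge's push axis is at about 94°, with the bar centre near (521,188). I'll go above the tin and look with the wrist camera.

>>> move_arm(
  motion=[
    [-5,-0.7,0,0,0,0],
    [-5,-0.7,0,0,0,-3],
    [-5,-0.7,1,0,0,0],
    [-3.7,-0.5,2,0,0,0],
    [0,0,0,0,0,0],
  ],
  grip=0,
)

```text
time: 0.78
tool_pos: [626.9, -191.6, 197.5]
orientation: [-2.154, -2.282, 0.003]
ft_force: [-0.2, 0.3, 0.2]
opening: -0.0
```

```bash
python3 - <<'E'
from h import *
from workcell import sensors,camera
s=sensors.read_state();c=calibration("wrist");im=camera("wrist")[:,:,::-1].copy();cv2.imwrite("pics/wrist1.png",im)
np.savez("w1.npz",**c)
print(s["tool_pos"],s["orientation"],s["ft_force"],"campos",-c["R"].T@c["t"])
m=cv2.inRange(cv2.cvtColor(im,cv2.COLOR_BGR2HSV),(12,100,40),(35,255,255))
for q in cv2.findContours(m,0,2)[0]:
    if cv2.contourArea(q)>800:
        r=cv2.minAreaRect(q);print(np.round(r[0]),np.round(r[1]),onplane(c,r[0],57).round(1),[onplane(c,p,57).round(0)[:2].tolist() for p in cv2.boxPoints(r)])
# tall tin & cups rough (bases) in scene
C=calibration("scene")
for n,p,z in(("tall top TL",(256,160),68),("tall top R",(301,165),68),("tall BR",(300,182),0),("cupA",(359,262),46),("cupB",(407,258),46),("cupC",(444,242),46),("spoon",(226,173),0)): print(n,onplane(C,p,z).round(0))
E
```

```text
[ 626.90031906 -191.56139471  197.48417214] [-2.15432038 -2.28155855  0.00307635] [-0.15233241  0.33611742  0.2035994 ] campos [ 623.06436944 -122.18411064  339.26879042]
[ 45. 366.] [17. 76.] [ 356.3 -392.8   57. ] [[315.0, -414.0], [389.0, -357.0], [396.0, -373.0], [322.0, -431.0]]
[312. 182.] [141.  71.] [ 621.2 -182.7   57. ] [[589.0, -126.0], [647.0, -122.0], [657.0, -247.0], [592.0, -251.0]]
[547.  28.] [ 56. 110.] [794.2 -52.3  57. ] [[748.0, -36.0], [831.0, -31.0], [842.0, -69.0], [756.0, -74.0]]
tall top TL [ 429. -261.   68.]
tall top R [ 467. -139.   68.]
tall BR [ 477. -147.    0.]
cupA [764. -37.  46.]
cupB [773.  81.  46.]
cupC [747. 185.  46.]
spoon [ 410. -359.    0.]
```

View pics/wrist1.png

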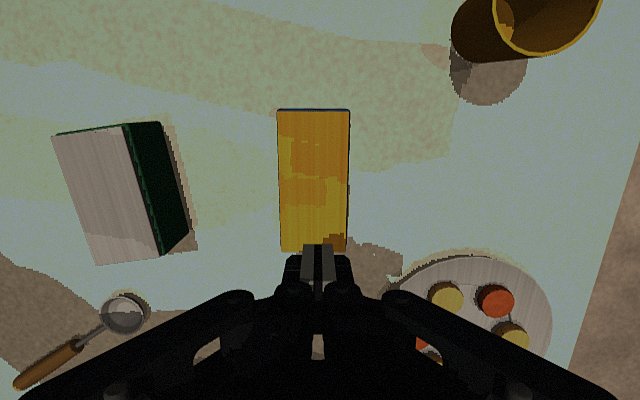

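The wrist view shows the lid at columns 277–350, rows 109–252. Its centre is near (621.5,-187) and its yaw about 92.5°. The tall tin is well to the left. I'll descend over the lid centre with the fingers shut.

>>> move_arm(
  motion=[
    [0.4,-0.5,5,0,0,0],
    [0,0,5,0,0,0],
    [0,0,2,0,0,0],
    [0,0,0.5,0,0,0],
    [0,0,0,0,0,0],
  ],
)

```text
time: 1.45
tool_pos: [629.1, -177.4, 76.3]
orientation: [2.143, 2.293, 0.014]
ft_force: [-0.8, -0.4, 1.2]
opening: 0.3
```

```bash
cat >> h.py <<'E'
from scipy.spatial.transform import Rotation as Ro
def st(target=None):
    from workcell import sensors
    s=sensors.read_state();M=Ro.from_rotvec(s["orientation"]).as_matrix()
    print(s["time"],s["tool_pos"].round(1),s["ft_force"].round(1),"op",round(s["opening"],1),"yaw(tool x) %.2f"%np.degrees(np.arctan2(M[1,0],M[0,0])));print("tilt z",M[:,2].round(4))
    if target is not None: print("shift cm",(M.T@(np.array(target)-s["tool_pos"])/10).round(2))
    # turn to make tool z exactly down at same yaw
    return s,M
E
python3 -c "
from h import *
st([621.5,-187,76])"
```

```text
1.45 [ 629.1 -177.4   76.3] [-0.8 -0.4  1.2] op 0.3 yaw(tool x) 93.89
tilt z [ 0.0081  0.0046 -1.    ]
shift cm [-0.9  -0.82  0.02]
```

>>> move_arm(
  motion=[
    [-0.9,-0.8,0,0,0,0],
    [0,0,0,0,0,0],
    [0,0,0.5,0,0,0],
    [0,0,0,0,0,0],
  ],
)

```text
time: 1.95
tool_pos: [624.0, -189.2, 75.6]
orientation: [2.14, 2.287, 0.018]
ft_force: [-0.3, 0.7, 0.9]
opening: -0.1
```

>>> move_arm(
  motion=[
    [0,-0.2,0.6,0,0,0],
    [0,0,0.4,0,0,0],
    [0,0,0.2,0,0,0],
  ],
)

```text
time: 2.33
tool_pos: [622.2, -188.9, 62.7]
orientation: [2.139, 2.288, 0.018]
ft_force: [0.3, 1.1, 0.1]
opening: 0.2
```

>>> move_arm(
  motion=[
    [0,0,0.2,0,0,0],
    [0,0,0.2,0,0,0],
  ],
)

```text
time: 2.58
tool_pos: [622.2, -188.7, 58.1]
orientation: [2.139, 2.288, 0.018]
ft_force: [0.3, -0.5, -0.1]
opening: -0.1
```

>>> move_arm(
  motion=[
    [0,0,0.2,0,0,0],
    [0,0,0.2,0,0,0],
  ],
)

```text
time: 2.82
tool_pos: [622.3, -188.7, 54.8]
orientation: [2.139, 2.288, 0.018]
ft_force: [-2.3, 0.0, 5.1]
opening: -0.0
```

Contact, at 5 N.

>>> move_arm(
  motion=[
    [0,0,0.2,0,0,0],
  ],
)

```text
time: 2.95
tool_pos: [622.3, -188.7, 53.4]
orientation: [2.139, 2.288, 0.017]
ft_force: [-2.3, 0.5, 5.4]
opening: -0.1
```

>>> move_arm(
  motion=[
    [0,0,0.2,0,0,0],
  ],
)

```text
time: 3.08
tool_pos: [622.3, -188.7, 52.1]
orientation: [2.139, 2.288, 0.017]
ft_force: [-2.6, -0.0, 6.4]
opening: 0.1
```

>>> move_arm(
  motion=[
    [0,0,0.15,0,0,0],
  ],
)

```text
time: 3.2
tool_pos: [622.3, -188.7, 51.2]
orientation: [2.139, 2.288, 0.016]
ft_force: [-2.4, 0.5, 6.0]
opening: -0.3
```

>>> move_arm(
  motion=[
    [0,0,0.15,0,0,0],
  ],
)

```text
time: 3.32
tool_pos: [622.3, -188.7, 50.5]
orientation: [2.139, 2.288, 0.016]
ft_force: [-1.7, -0.3, 6.4]
opening: -0.2
```

>>> move_arm(
  motion=[
    [0,0,0.15,0,0,0],
  ],
)

```text
time: 3.45
tool_pos: [622.3, -188.7, 50.1]
orientation: [2.139, 2.288, 0.015]
ft_force: [-4.6, 1.7, 11.5]
opening: 0.2
```

>>> move_arm(
  motion=[
    [0,0,0.15,0,0,0],
  ],
)

```text
time: 3.58
tool_pos: [622.3, -188.7, 50.1]
orientation: [2.139, 2.288, 0.015]
ft_force: [-6.0, 0.5, 12.3]
opening: 0.3
```

>>> move_arm(
  motion=[
    [0,0,0.22,0,0,0],
  ],
)

```text
time: 3.7
tool_pos: [622.4, -188.7, 50.0]
orientation: [2.139, 2.287, 0.013]
ft_force: [-7.7, 1.0, 19.1]
opening: -0.2
```

The lid is home: z stayed at 50.1 mm as the force rose to 19 N. I'll lift, open and go to the rear end for the grasp.

>>> move_arm(
  motion=[
    [0,0,-2,0,0,0],
    [0,0,-2.5,0,0,0],
    [-2.5,0,0,0,0,0],
    [-2.5,0,0,0,0,0],
    [0,0,0,0,0,0],
  ],
  grip=1,
)

```text
time: 4.32
tool_pos: [627.9, -239.4, 101.5]
orientation: [2.133, 2.285, 0.018]
ft_force: [0.8, -0.4, 0.7]
opening: 85.2
```

```bash
python3 - <<'E'
from h import *
from workcell import camera
st([624.2,-239,90])
c=calibration("wrist");im=camera("wrist")[:,:,::-1].copy();cv2.imwrite("pics/wrist2.png",im)
m=cv2.inRange(cv2.cvtColor(im,cv2.COLOR_BGR2HSV),(12,100,40),(35,255,255))
q=max(cv2.findContours(m[:, 200:450].copy(),0,2)[0],key=cv2.contourArea)+[200,0]
r=cv2.minAreaRect(q);print(np.round(r[0]),np.round(r[1]),[onplane(c,p,50).round(0)[:2].tolist() for p in cv2.boxPoints(r)])
for row in range(60,280,30):
    x=np.where(m[row,200:450])[0]+200
    if len(x)>30: print(row,onplane(c,(x[0],row),50).round(1)[:2],onplane(c,(x[-1]+1,row),50).round(1)[:2])
E
```

```text
4.325 [ 627.9 -239.4  101.5] [ 0.8 -0.4  0.7] op 85.2 yaw(tool x) 93.93
tilt z [ 0.0193 -0.0022 -0.9998]
shift cm [ 0.07 -0.39  1.14]
[312. 127.] [224. 113.] [[589.0, -126.0], [647.0, -121.0], [661.0, -246.0], [591.0, -250.0]]
60 [ 590.1 -147.1] [ 649.1 -142.9]
90 [ 591.  -162.4] [ 649.7 -158.2]
120 [ 591.9 -178.3] [ 650.9 -174.3]
150 [ 592.8 -195.1] [ 651.6 -191.1]
180 [ 593.8 -212.7] [ 652.9 -208.8]
210 [ 594.8 -231.2] [ 653.6 -227.5]
```

View pics/wrist2.png

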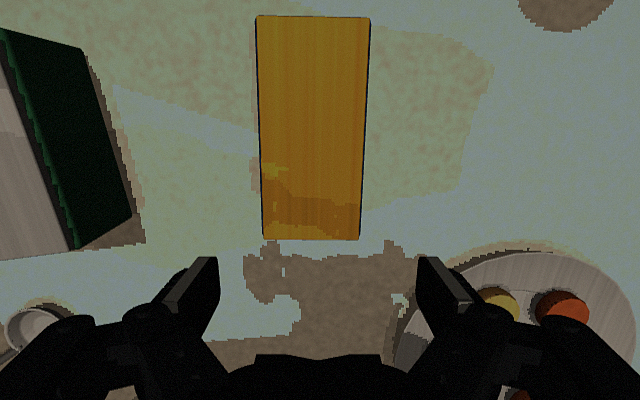

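The tin is straight ahead at columns 256–370 with its rear edge at row 240. The jaws straddle it, and the plate at (440,262) is clear of the finger. I'll descend and also take out the 1° tilt.

>>> move_arm(
  motion=[
    [0,-0.3,2,1.1,0,0],
    [0,0,3,0,0,0],
    [0,0,2,0,0,0],
    [0,0,0,0,0,0],
  ],
)

```text
time: 4.88
tool_pos: [624.4, -230.9, 26.2]
orientation: [-2.132, -2.301, 0.003]
ft_force: [-1.0, -0.2, -0.5]
opening: 85.5
```

```bash
python3 -c "
from h import *
st([624.7,-238,8])"
```

```text
4.875 [ 624.4 -230.9   26.2] [-1.  -0.2 -0.5] op 85.5 yaw(tool x) 94.37
tilt z [-0.0049  0.0017 -1.    ]
shift cm [-0.71 -0.02  1.82]
```

>>> move_arm(
  motion=[
    [-0.6,0,0.8,0,0,0],
    [0,0,0.6,0,0,0],
    [0,0,0.2,0,0,0],
    [0,0,0,0,0,0],
  ],
)

```text
time: 5.38
tool_pos: [626.3, -237.4, 10.8]
orientation: [-2.133, -2.303, 0.002]
ft_force: [-0.0, -0.5, 0.4]
opening: 85.2
```

```bash
python3 -c "
from h import *
st([624.7,-238,8])"
```

```text
5.375 [ 626.3 -237.4   10.8] [-0.  -0.5  0.4] op 85.2 yaw(tool x) 94.39
tilt z [-2.6e-03  9.0e-04 -1.0e+00]
shift cm [-0.05 -0.16  0.28]
```

>>> move_arm(
  motion=[
    [0,-0.15,0.2,0,0,0],
    [0,0,0,0,0,0],
    [0,0,0,0,0,0],
    [0,0,0,0,0,0],
    [0,0,0,0,0,0],
  ],
  grip=0.55,
)

```text
time: 6.0
tool_pos: [625.3, -237.9, 9.5]
orientation: [-2.135, -2.304, 0.001]
ft_force: [1.1, 0.3, -1.4]
opening: 62.9
```

```bash
python3 - <<'E'
from h import *
from workcell import camera
st()
c=calibration("wrist");im=camera("wrist")[:,:,::-1].copy();cv2.imwrite("pics/wrist3.png",im)
m=cv2.inRange(cv2.cvtColor(im,cv2.COLOR_BGR2HSV),(12,100,40),(35,255,255))
q=max(cv2.findContours(m[:, 150:500].copy(),0,2)[0],key=cv2.contourArea)+[150,0]
print(cv2.boundingRect(q))
for row in range(10,280,30):
    x=np.where(m[row,150:500])[0]+150
    if len(x)>30: print(row,onplane(c,(x[0],row),50).round(1)[:2],onplane(c,(x[-1]+1,row),50).round(1)[:2])
E
```

```text
6.0 [ 625.3 -237.9    9.5] [ 1.1  0.3 -1.4] op 62.9 yaw(tool x) 94.36
tilt z [-9.e-04  3.e-04 -1.e+00]
(215, 0, 218, 343)
10 [ 590.1 -144.9] [ 648.7 -140.4]
40 [ 590.6 -152.3] [ 649.1 -147.8]
70 [ 590.9 -160.1] [ 649.6 -155.6]
100 [ 591.4 -168.2] [ 650.  -163.7]
130 [ 592.  -176.7] [ 650.5 -172.2]
160 [ 592.6 -185.7] [ 651.1 -181.2]
190 [ 592.9 -195.1] [ 651.6 -190.6]
220 [ 593.6 -205. ] [ 652.2 -200.5]
250 [ 594.3 -215.4] [ 652.8 -210.9]
```

The jaws have stopped on the tin at a 62.9 mm opening. I'll slide it toward the front of the gauge.

>>> move_arm(
  motion=[
    [1.5,0,0,0,0,0],
    [2.5,-0.7,0,0,0,0],
    [2.5,-0.8,0,0,0,0],
    [2.5,-0.8,0,0,0,0],
    [2,-0.8,0,0,0,0],
  ],
)

```text
time: 6.68
tool_pos: [585.1, -126.9, 9.7]
orientation: [2.138, 2.301, -0.0]
ft_force: [0.8, -0.7, -1.5]
opening: 63.1
```

```bash
python3 -c "
from h import *
st([533,27,9.5])"
```

```text
6.675 [ 585.1 -126.9    9.7] [ 0.8 -0.7 -1.5] op 63.1 yaw(tool x) 94.21
tilt z [ 6.e-04 -9.e-04 -1.e+00]
shift cm [15.73 -4.07  0.  ]
```

>>> move_arm(
  motion=[
    [2,-0.9,0,0,0,0],
    [3,-0.9,0,0,0,0],
    [3,-0.9,0,0,0,0],
    [3,-0.9,0,0,0,0],
    [1.5,-0.5,0,0,0,0],
  ],
)

```text
time: 7.3
tool_pos: [529.9, 4.7, 9.6]
orientation: [-2.131, -2.306, 0.001]
ft_force: [1.2, -1.0, -2.9]
opening: 63.2
```

```bash
python3 - <<'E'
from h import *
from workcell import camera
st([533,27,9.5])
out=[]
for n,b in(("scene",(310,120,470,240)),("side",(180,110,340,230)),("wrist",None)):
    im=camera(n)[:,:,::-1].copy();cv2.imwrite(f"pics/{n}4.png",im)
    if b: out.append(cv2.resize(im[b[1]:b[3],b[0]:b[2]],(400,300),interpolation=cv2.INTER_CUBIC))
    else: out.append(cv2.resize(im,(480,300)))
cv2.imwrite("pics/m4.png",np.vstack([np.hstack(out[:2]),np.hstack([out[2],np.zeros((300,320,3),np.uint8)])]))
E
```

```text
7.3 [529.9   4.7   9.6] [ 1.2 -1.  -2.9] op 63.2 yaw(tool x) 94.52
tilt z [-0.0019  0.0012 -1.    ]
shift cm [2.2  0.49 0.01]
```

View pics/m4.png

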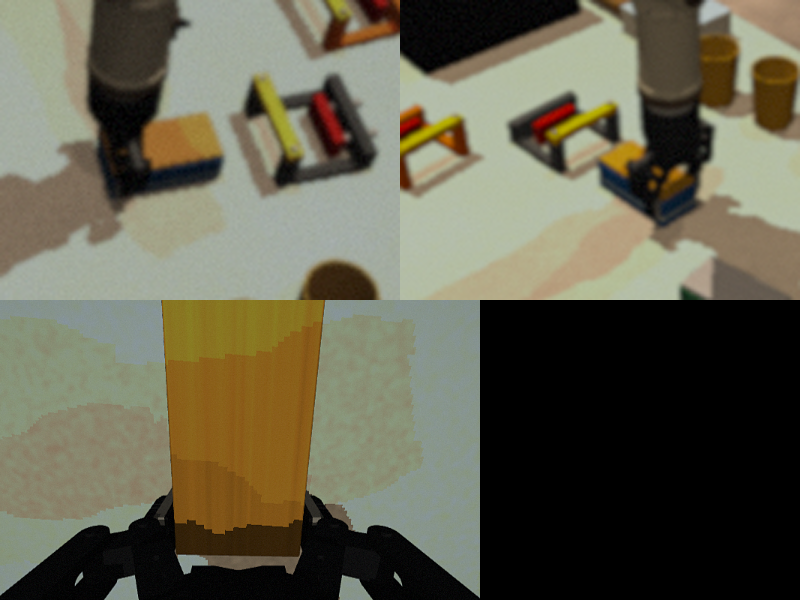

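The tin is held square in the jaws with its front about 50 mm short of the bar. Next I'll refine the gauge yaw and centreline from straight edges, and the tin's pose in the wrist view.

```bash
python3 - <<'E'
from h import *
def edge(n,lo,hi,box,z,side):
    c=calibration(n);im=cv2.imread(f"pics/{n}0.png");x0,y0,x1,y1=box
    h=cv2.cvtColor(im[y0:y1,x0:x1],cv2.COLOR_BGR2HSV)
    m=cv2.inRange(h,lo,hi)
    if lo[0]==0: m|=cv2.inRange(h,(172,)+lo[1:],(180,255,255))
    nl,lab,stt,_=cv2.connectedComponentsWithStats(m);k=1+np.argmax(stt[1:,4]);m=lab==k
    P=[]
    if side=="right":
        for r in range(m.shape[0]):
            x=np.where(m[r])[0]
            if len(x): P.append((x[-1]+x0+.5,r+y0))
    else:
        for q in range(m.shape[1]):
            y=np.where(m[:,q])[0]
            if len(y): P.append((q+x0,y[0]+y0-.5))
    P=np.array(P,float);P=P[3:-3]
    W=np.array([onplane(c,p,z)[:2] for p in P],np.float32)
    v=cv2.fitLine(W,cv2.DIST_HUBER,0,.01,.01).ravel();v[:2]*=np.sign(v[0])
    print(n,side,"z",z,"yaw(bar) %.2f"%np.degrees(np.arctan2(v[1],v[0])),"pt",v[2:].round(1),"ends",W[0].round(0),W[-1].round(0))
edge("scene",(21,110,60),(35,255,255),(400,145,470,198),65,"right")
edge("side",(21,110,60),(35,255,255),(215,140,275,185),65,"top")
edge("scene",(0,120,50),(8,255,255),(430,145,470,198),34,"right")
edge("side",(0,120,50),(8,255,255),(215,140,275,185),34,"top")
c=calibration("wrist");im=cv2.imread("pics/wrist4.png")
s,M=st()
m=cv2.inRange(cv2.cvtColor(im,cv2.COLOR_BGR2HSV),(12,100,40),(35,255,255))
L=[];R=[]
for row in range(10,230,10):
    x=np.where(m[row,150:500])[0]+150
    L.append(onplane(c,(x[0],row),50));R.append(onplane(c,(x[-1]+1,row),50))
for A in (L,R):
    A=np.array(A);p=np.polyfit(A[:,1],A[:,0],1);print("lid edge x at y=70:",np.polyval(p,70).round(1),"yaw %.2f"%(90-np.degrees(np.arctan(p[0]))))
    print("tool y offset:",((A-s["tool_pos"])@M[:,1]).round(1)[[0,-1]])
E
```

```text
scene right z 65 yaw(bar) 2.93 pt [527.1 197.3] ends [481. 194.] [572. 200.]
side top z 65 yaw(bar) -2.41 pt [528.1 196.6] ends [473. 190.] [570. 194.]
scene right z 34 yaw(bar) 1.75 pt [518.8 267.4] ends [491. 266.] [548. 265.]
side top z 34 yaw(bar) 2.91 pt [523.3 271. ] ends [497. 267.] [549. 272.]
7.45 [531.    2.6   9.6] [-0.3 -0.3 -3.1] op 62.9 yaw(tool x) 94.46
tilt z [-1.3e-03  2.0e-04 -1.0e+00]
lid edge x at y=70: 497.2 yaw 93.30
tool y offset: [-28.  -29.2]
lid edge x at y=70: 556.1 yaw 93.46
tool y offset: [30.8 29.7]
```

Gauge yaw varies between 2° and 4° across these fits. I'll release briefly and take one overhead wrist look at tin and gauge together.

>>> move_arm(
  motion=[
    [0,0,0,0,0,0],
    [0,0,0,0,0,0],
    [0,0,-4,0,0,0],
    [0,0,-6,0,0,0],
    [2,0,-6,0,0,0],
  ],
  grip=1,
)

```text
time: 8.07
tool_pos: [529.4, 14.3, 169.5]
orientation: [-2.145, -2.289, 0.011]
ft_force: [2.5, -0.4, -0.1]
opening: 85.2
```

>>> move_arm(
  motion=[
    [5,0,-4,0,0,0],
    [5,0,-2,0,0,0],
    [2,0,0,0,0,0],
    [0,0,0,0,0,0],
    [0,0,0,0,0,0],
  ],
)

```text
time: 8.7
tool_pos: [528.8, 133.0, 239.5]
orientation: [2.155, 2.277, 0.008]
ft_force: [0.1, -0.1, -0.1]
opening: 85.5
```

```bash
python3 - <<'E'
from h import *
from workcell import camera
st()
c=calibration("wrist");im=camera("wrist")[:,:,::-1].copy();cv2.imwrite("pics/wrist5.png",im);np.savez("w5.npz",**c)
E
```

```text
8.7 [528.8 133.  239.5] [ 0.1 -0.1 -0.1] op 85.5 yaw(tool x) 93.15
tilt z [ 0.0083 -0.0011 -1.    ]
```

View pics/wrist5.png

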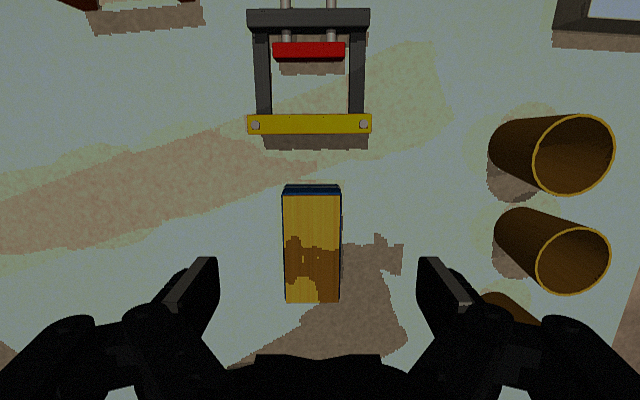

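The overhead view shows the bar at columns 247–372, row 124, the red pad at columns 273–345, row 51, and the tin at columns 283–341. The tin is already nearly in line with the gauge. I'll measure the lot.

```bash
python3 - <<'E'
from h import *
c=dict(np.load("w5.npz"));im=cv2.imread("pics/wrist5.png");h=cv2.cvtColor(im,cv2.COLOR_BGR2HSV)
def rect(m,box,z,name):
    x0,y0,x1,y1=box;q=max(cv2.findContours(m[y0:y1,x0:x1].copy(),0,2)[0],key=cv2.contourArea)+[x0,y0]
    W=np.array([onplane(c,p+0.,z)[:2] for p in q[:,0]],np.float32)
    r=cv2.minAreaRect(W);print(name,np.round(r[0],1),np.round(r[1],1),"ang %.2f"%r[2])
rect(cv2.inRange(h,(22,120,60),(35,255,255)),(230,100,390,145),65,"bar")
rect(cv2.inRange(h,(0,130,60),(8,255,255))|cv2.inRange(h,(172,130,60),(180,255,255)),(260,30,360,75),34,"pad")
m=cv2.inRange(h,(12,100,40),(35,255,255));rect(m,(270,180,355,310),50,"lid")
L=[];R=[]
for row in range(200,295,5):
    x=np.where(m[row,270:355])[0]+270;L.append(onplane(c,(x[0]-.5,row),50));R.append(onplane(c,(x[-1]+.5,row),50))
for A in(L,R):
    A=np.array(A);p=np.polyfit(A[:,1],A[:,0],1);print("lid yaw %.2f"%(90-np.degrees(np.arctan(p[0]))),"x@y=55",np.polyval(p,55).round(1),"x@188",np.polyval(p,188).round(1))
mb=cv2.inRange(h,(22,120,60),(35,255,255))
for nm,mm,a,b,z in(("bar far",mb,262,358,65),):
    T=[];B=[]
    for col in range(a,b):
        y=np.where(mm[100:145,col])[0]+100
        T.append(onplane(c,(col,y[0]-.5),z));B.append(onplane(c,(col,y[-1]+.5),z))
    for A in(T,B):
        A=np.array(A);p=np.polyfit(A[:,0],A[:,1],1);print(nm,"yaw %.2f"%np.degrees(np.arctan(p[0])))
# post/rail verticals: rail outer line in dark mask
d=cv2.inRange(h,(0,0,0),(180,255,75))
for a,b in((240,262),(358,380)):pass
print("bracket ends",onplane(c,(246.5,12),36).round(1),onplane(c,(370,12),36).round(1))
E
```

```text
bar [519.  189.1] [114.4  17.3] ang 3.77
pad [514.3 256.4] [69.1 13.2] ang 3.27
lid [527.8  54.2] [ 59.4 125.5] ang 3.32
lid yaw 93.38 x@y=55 498.1 x@188 490.3
lid yaw 92.90 x@y=55 557.9 x@188 551.2
bar far yaw 3.61
bar far yaw 3.84
bracket ends [455.9 284.7  36. ] [570.2 291.3  36. ]
```

Gauge yaw is 3.6° with the bar centre at (519,189). The tin sits at (528,54) with 3.2° yaw, so it is laterally within about 1 mm of the line. The pad face should be about 131 mm ahead of the tin's front. Returning to regrasp at the gauge yaw.

>>> move_arm(
  motion=[
    [-4,0,1,0,0,-0.5],
    [-5,-0.2,2,0,0,0],
    [-4,-0.3,4,0,0,0],
    [0,0,3,0,0,0],
    [0,0,0,0,0,0],
  ],
)

```text
time: 9.38
tool_pos: [531.9, -10.1, 135.3]
orientation: [2.158, 2.274, 0.002]
ft_force: [-0.5, 0.6, 0.2]
opening: 85.0
```

```bash
python3 -c "
from h import *
st([531,2,9.5])"
```

```text
9.375 [531.9 -10.1 135.3] [-0.5  0.6  0.2] op 85.0 yaw(tool x) 92.99
tilt z [ 0.0059 -0.0036 -1.    ]
shift cm [ 1.27 -0.1  12.58]
```

>>> move_arm(
  motion=[
    [0.6,0,2,0.3,0,-0.7],
    [0,0,3,0,0,0],
    [0,0,2,0,0,0],
    [0,0,0.5,0,0,0],
    [0,0,0,0,0,0],
  ],
)

```text
time: 10.0
tool_pos: [535.0, -1.7, 59.8]
orientation: [2.14, 2.292, 0.003]
ft_force: [0.2, -0.3, 1.5]
opening: 85.3
```

```bash
python3 -c "
from h import *
st([531,2,9.5])"
```

```text
10.0 [535.   -1.7  59.8] [ 0.2 -0.3  1.5] op 85.3 yaw(tool x) 93.94
tilt z [ 0.0057 -0.003  -1.    ]
shift cm [ 0.41 -0.4   5.03]
```

>>> move_arm(
  motion=[
    [0.3,-0.4,0,0.3,0,0.3],
    [0,0,2,0,0,0],
    [0,0,1.5,0,0,0],
    [0,0,0.5,0,0,0],
    [0,0,0,0,0,0],
  ],
)

```text
time: 10.62
tool_pos: [533.4, 2.2, 22.3]
orientation: [2.145, 2.286, 0.003]
ft_force: [0.1, 0.1, -0.8]
opening: 85.4
```

```bash
python3 -c "
from h import *
st([531,2,9.5])"
```

```text
10.625 [533.4   2.2  22.3] [ 0.1  0.1 -0.8] op 85.4 yaw(tool x) 93.66
tilt z [ 0.0063 -0.0034 -1.    ]
shift cm [-0.   -0.25  1.27]
```

>>> move_arm(
  motion=[
    [0,-0.3,0.8,0.3,0,0],
    [0,0,0.4,0,0,0],
    [0,0,0,0,0,0],
  ],
)

```text
time: 11.0
tool_pos: [530.9, 1.9, 10.2]
orientation: [2.147, 2.288, -0.002]
ft_force: [0.1, -0.6, 0.1]
opening: 85.4
```

>>> move_arm(
  motion=[
    [0,0,0,0,0,0],
    [0,0,0,0,0,0],
    [0,0,0,0,0,0],
    [0,0,0,0,0,0],
  ],
  grip=0.55,
)

```text
time: 11.5
tool_pos: [531.4, 1.9, 10.7]
orientation: [2.147, 2.287, -0.001]
ft_force: [-0.3, 0.8, -0.9]
opening: 63.0
```

```bash
python3 -c "
from h import *
st([519+.063*57,189-57,9.5])"
```

```text
11.5 [531.4   1.9  10.7] [-0.3  0.8 -0.9] op 63.0 yaw(tool x) 93.63
tilt z [ 0.0029 -0.0037 -1.    ]
shift cm [13.04 -0.05  0.07]
```

>>> move_arm(
  motion=[
    [1,0,0,0,0,0],
    [1.5,0,0,0,0,0],
    [1.5,0,0,0,0,0],
    [1,0,0,0,0,0],
    [0.3,0,0,0,0,0],
  ],
)

```text
time: 12.12
tool_pos: [527.9, 57.7, 10.7]
orientation: [2.146, 2.287, -0.003]
ft_force: [0.6, -3.3, 1.2]
opening: 63.0
```

```bash
python3 -c "
from h import *
st([519+.063*57,189-57,9.5])"
```

```text
12.125 [527.9  57.7  10.7] [ 0.6 -3.3  1.2] op 63.0 yaw(tool x) 93.64
tilt z [ 0.003  -0.0052 -1.    ]
shift cm [ 7.44 -0.06  0.08]
```

>>> move_arm(
  motion=[
    [0.8,-0.03,0,0,0,0],
    [1.2,0,0,0,0,0],
    [1.2,0,0,0,0,0],
    [1,0,0,0,0,0],
    [0.6,0,0,0,0,0],
  ],
)

```text
time: 12.75
tool_pos: [524.7, 107.6, 10.7]
orientation: [2.147, 2.284, -0.004]
ft_force: [0.1, -3.7, 3.0]
opening: 63.2
```

```bash
python3 - <<'E'
from h import *
from workcell import camera
st([519+.063*57,189-57,9.5])
c=calibration("wrist");im=camera("wrist")[:,:,::-1].copy();cv2.imwrite("pics/wrist6.png",im)
E
```

```text
12.75 [524.7 107.6  10.7] [ 0.1 -3.7  3. ] op 63.2 yaw(tool x) 93.56
tilt z [ 0.0033 -0.0064 -1.    ]
shift cm [ 2.45 -0.06  0.1 ]
```

View pics/wrist6.png

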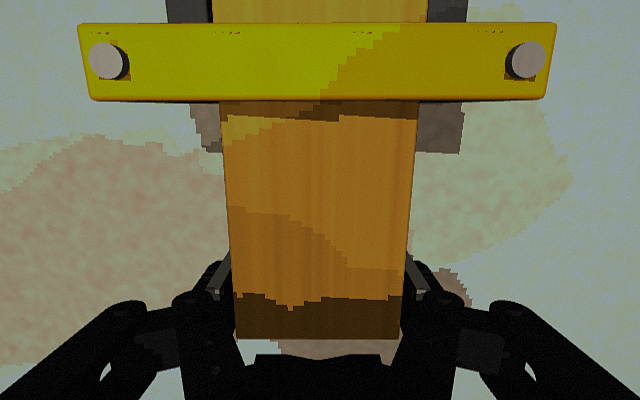

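The tin is under the bar, centred (lid mid-column 318 against the bar's 317) and square. Now I'll creep to the stop.

>>> move_arm(
  motion=[
    [0.7,0,0,0,0,0],
    [0.5,0,0,0,0,0],
    [0.2,0,0,0,0,0],
  ],
)

```text
time: 13.18
tool_pos: [523.8, 122.1, 10.7]
orientation: [2.147, 2.284, -0.004]
ft_force: [1.0, -5.1, 4.0]
opening: 63.1
```

>>> move_arm(
  motion=[
    [0.2,0,0,0,0,0],
    [0.2,0,0,0,0,0],
  ],
)

```text
time: 13.42
tool_pos: [523.7, 125.5, 10.7]
orientation: [2.148, 2.282, -0.005]
ft_force: [0.7, -3.9, 5.0]
opening: 63.5
```

>>> move_arm(
  motion=[
    [0.2,0,0,0,0,0],
  ],
)

```text
time: 13.55
tool_pos: [523.7, 127.4, 10.7]
orientation: [2.148, 2.282, -0.005]
ft_force: [0.4, -3.7, 2.5]
opening: 62.9
```

>>> move_arm(
  motion=[
    [0.2,0,0,0,0,0],
  ],
)

```text
time: 13.68
tool_pos: [523.5, 129.4, 10.7]
orientation: [2.148, 2.282, -0.005]
ft_force: [0.8, -4.3, 4.0]
opening: 62.8
```

>>> move_arm(
  motion=[
    [0.2,0,0,0,0,0],
  ],
)

```text
time: 13.8
tool_pos: [523.5, 131.4, 10.7]
orientation: [2.148, 2.282, -0.005]
ft_force: [1.4, -5.1, 3.6]
opening: 63.1
```

>>> move_arm(
  motion=[
    [0.15,0,0,0,0,0],
  ],
)

```text
time: 13.92
tool_pos: [523.4, 133.1, 10.7]
orientation: [2.148, 2.282, -0.005]
ft_force: [0.5, -3.7, 4.5]
opening: 63.1
```

>>> move_arm(
  motion=[
    [0.15,0,0,0,0,0],
  ],
)

```text
time: 14.05
tool_pos: [523.4, 133.2, 10.6]
orientation: [2.148, 2.281, -0.008]
ft_force: [0.3, -8.9, 5.7]
opening: 63.1
```

>>> move_arm(
  motion=[
    [0.15,0,0,0,0,0],
  ],
)

```text
time: 14.18
tool_pos: [523.4, 133.2, 10.7]
orientation: [2.147, 2.279, -0.01]
ft_force: [-0.3, -9.0, 5.4]
opening: 63.0
```

>>> move_arm(
  motion=[
    [0.15,0,0,0,0,0],
  ],
)

```text
time: 14.3
tool_pos: [523.4, 133.1, 10.7]
orientation: [2.147, 2.278, -0.013]
ft_force: [-0.6, -8.5, 5.5]
opening: 62.7
```

Contact at y = 133.2. I'll raise the push to about 10 N at the stop, allowing for 3–4 N of drag, and hold for over a second.

>>> move_arm(
  motion=[
    [0.22,0,0,0,0.1,0],
  ],
)

```text
time: 14.42
tool_pos: [523.4, 133.1, 10.7]
orientation: [2.147, 2.278, -0.014]
ft_force: [0.0, -11.0, 6.5]
opening: 63.0
```

>>> move_arm(
  motion=[
    [0.22,0,0,0,0.1,0],
    [0.22,0,0,0,0.1,0],
  ],
)

```text
time: 14.68
tool_pos: [523.4, 133.1, 10.8]
orientation: [2.146, 2.277, -0.017]
ft_force: [-1.0, -8.5, 6.3]
opening: 63.1
```

>>> move_arm(
  motion=[
    [0.22,0,0,0,0.1,0],
    [0.22,0,0,0,0.1,0],
    [0.22,0,0,0,0.1,0],
    [0.22,0,0,0,0.1,0],
  ],
)

```text
time: 15.18
tool_pos: [523.3, 133.0, 10.8]
orientation: [2.147, 2.273, -0.022]
ft_force: [-2.0, -9.6, 7.1]
opening: 63.3
```

>>> move_arm(
  motion=[
    [0.22,0,0,0,0.1,0],
    [0.22,0,0,0,0.1,0],
    [0.22,0,0,0,0.1,0],
  ],
)

```text
time: 15.55
tool_pos: [523.3, 133.0, 10.9]
orientation: [2.147, 2.272, -0.026]
ft_force: [-1.2, -9.3, 6.6]
opening: 63.3
```

```bash
python3 -c "
from h import *
st()"
```

```text
15.55 [523.3 133.   10.9] [-1.2 -9.3  6.6] op 63.3 yaw(tool x) 93.24
tilt z [ 3.000e-04 -2.310e-02 -9.997e-01]
```

>>> move_arm(
  motion=[
    [0.28,0,0,0,0.3,0],
    [0.28,0,0,0,0.3,0],
  ],
)

```text
time: 15.8
tool_pos: [523.3, 133.1, 10.8]
orientation: [2.149, 2.274, -0.023]
ft_force: [-0.2, -10.9, 5.8]
opening: 63.2
```

>>> move_arm(
  motion=[
    [0.3,0,0,0,0.3,0],
    [0.3,0,0,0,0.3,0],
    [0.3,0,0,0,0.3,0],
  ],
)

```text
time: 16.18
tool_pos: [523.3, 133.2, 10.8]
orientation: [2.153, 2.276, -0.019]
ft_force: [-0.2, -10.2, 6.2]
opening: 63.2
```

>>> move_arm(
  motion=[
    [0.3,0,0,0,0.3,0],
    [0.3,0,0,0,0.3,0],
    [0.3,0,0,0,0.3,0],
    [0.3,0,0,0,0.3,0],
  ],
)

```text
time: 16.68
tool_pos: [523.2, 133.3, 10.8]
orientation: [2.157, 2.281, -0.014]
ft_force: [-0.8, -9.6, 6.4]
opening: 62.5
```

```bash
python3 -c "
from h import *
st()"
```

```text
16.675 [523.2 133.3  10.8] [-0.8 -9.6  6.4] op 62.5 yaw(tool x) 93.19
tilt z [-0.0044 -0.0085 -1.    ]
```

Held at about 10 N for over 2 s. Releasing and lifting straight up.

>>> move_arm(
  motion=[
    [0,0,0,0,0,0],
    [0,0,0,0,0,0],
    [0,0,0,0,0,0],
  ],
  grip=1,
)

```text
time: 17.05
tool_pos: [522.2, 136.6, 10.2]
orientation: [-2.156, -2.285, 0.011]
ft_force: [-0.1, -0.5, -0.6]
opening: 85.3
```

>>> move_arm(
  motion=[
    [-0.3,0,-2,0,0,0],
    [0,0,-5,0,0,0],
    [-1,0,-6,0,0,0],
    [-2,0,-6,0,0,0],
    [-3,0,-3,0,0,0],
  ],
)

```text
time: 17.68
tool_pos: [525.1, 78.8, 237.5]
orientation: [-2.142, -2.293, 0.011]
ft_force: [1.2, 0.6, -0.4]
opening: 85.2
```

>>> move_arm(
  motion=[
    [-1,0,0,0,0,0],
    [0,0,0,0,0,0],
  ],
)

```text
time: 17.92
tool_pos: [527.4, 66.7, 241.9]
orientation: [2.148, 2.29, -0.004]
ft_force: [-1.1, 0.2, -0.4]
opening: 85.5
```

```bash
python3 - <<'E'
from h import *
from workcell import camera
st()
c=calibration("wrist");im=camera("wrist")[:,:,::-1].copy();cv2.imwrite("pics/wrist7.png",im);np.savez("w7.npz",**c)
E
```

```text
17.925 [527.4  66.7 241.9] [-1.1  0.2 -0.4] op 85.5 yaw(tool x) 93.68
tilt z [-3.e-04 -3.e-03 -1.e+00]
```

View pics/wrist7.png

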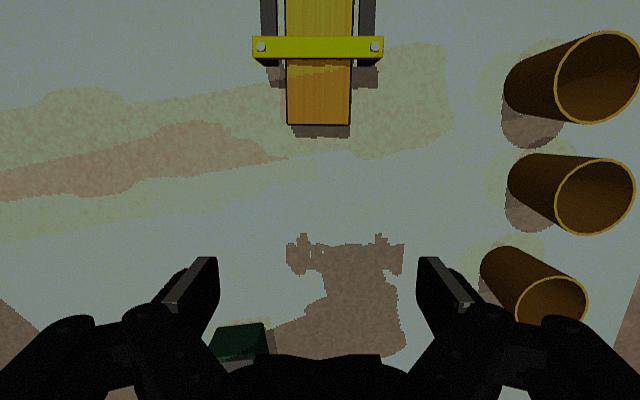

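The tin is under the bar, with its rear edge at row 125 and columns 287–351. It looks parallel to the bar's normal, and the jaws are clear. A numeric check of squareness and seating:

```bash
python3 - <<'E'
from h import *
from workcell import camera
c=dict(np.load("w7.npz"));h=cv2.cvtColor(cv2.imread("pics/wrist7.png"),cv2.COLOR_BGR2HSV)
m=cv2.inRange(h,(10,100,40),(35,255,255))
L=[];R=[]
for r in range(66,122,3):
    x=np.where(m[r,275:365])[0]+275;L.append(onplane(c,(x[0]-.5,r),50));R.append(onplane(c,(x[-1]+.5,r),50))
for A in(L,R):
    A=np.array(A);p=np.polyfit(A[:,1],A[:,0],1);print("lid yaw %.2f"%(90-np.degrees(np.arctan(p[0]))),"x@189",np.polyval(p,189).round(1))
B=[];D=[]
for col in range(292,346):
    y=np.where(m[:140,col])[0];B.append(onplane(c,(col,y[-1]+.5),50))
B=np.array(B);p=np.polyfit(B[:,0],B[:,1],1);print("rear lid edge yaw %.2f y %.1f"%(np.degrees(np.arctan(p[0])),B[:,1].mean()))
mb=cv2.inRange(h,(22,120,60),(35,255,255))
T=[onplane(c,(q,np.where(mb[30:60,q])[0][0]+29.5),65) for q in range(270,370)]
T=np.array(T);print("bar yaw %.2f y %.1f"%(np.degrees(np.arctan(np.polyfit(T[:,0],T[:,1],1)[0])),T[:,1].mean()))
a=camera("scene")[:,:,::-1];b=camera("side")[:,:,::-1]
o=[cv2.resize(x[q[1]:q[3],q[0]:q[2]],(400,300),interpolation=cv2.INTER_CUBIC) for x,q in((a,(390,135,480,202)),(b,(200,125,290,192)))]
cv2.imwrite("pics/m7.png",np.hstack(o))
E
```

```text
lid yaw 93.10 x@189 490.1
lid yaw 94.05 x@189 549.4
rear lid edge yaw 4.75 y 121.2
bar yaw 3.43 y 200.1
```

View pics/m7.png

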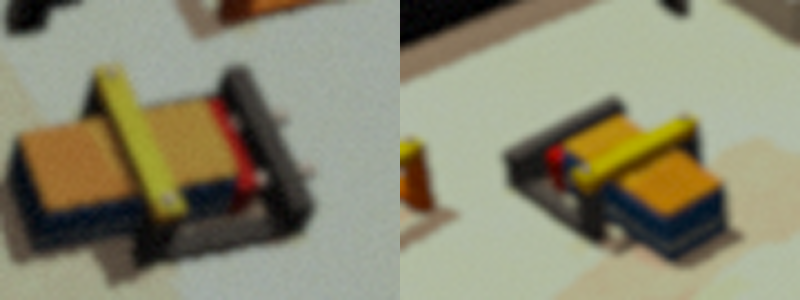

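The tin's end meets the red pad. Tin yaw is 93.6° against the bar normal's 93.4°, and its centreline is within 1 mm of the gauge's. Handing in.

```bash
python3 -c "
from workcell import workorder
print(workorder.close_job())"
```

```text
the job is handed in; nothing more can be done
None
```

The tin is under the yellow bar with its end against the red stop, and the job is handed in. It took about 18 s of the 64 s allowed.

- **Lid:** I pressed it home with the fingers shut. It stopped at 50 mm above the table and stayed there as the force rose to 19 N, well under the 35 N limit.
- **Slide and hold:** I gripped the tin near its rear end and slid it into line with the gauge. I released it once there for an overhead look, gripped it again and slid it under the bar to the stop. The stop was met at a tool position of y ≈ 133. I then pushed for more than 2 s at 8.5–11 N measured at the wrist. Less the 3–5 N of sliding drag, that puts roughly 5–10 N on the stop. The highest reading was 11 N.
- **Last checks:** The tin is at 93.6° yaw on average, and the bar's normal is at 93.4°. The tin's centreline is within about 1 mm of the gauge's. The last scene and side pictures show its end on the pad, and the gripper was open and well clear.
- **What disagreed:** The rear lid edge alone gave 4.75° yaw, against 3.1° and 4.05° from the two long edges, which I put down to few pixels on that edge. Early gauge yaw readings from the fixed cameras varied by several degrees (one was −2.4°), so I used the overhead wrist view instead.
- **During the hold:** The gripper pitched forward by up to 1.3°, and I corrected most of it before letting go.

I viewed 11 pictures, one over the budget.

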